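Close a two-part casting mould on its dowels and hold it shut

TASK

Pick up the matching upper half of the aluminium casting mould (the longer of the two loose halves), fit it the right way round over the two unequal dowels of the lower half, and press it down against the sprung ejector plate until the two halves meet flush. Keep it pressed shut for at least two seconds and finish while you are still holding it shut: do not let go. Leave the short mould half, the petri dish and the beaker where they are.

Things in the scene. Friction and masses are not known exactly. Their poses are not given: they have to be found in the camera images.
- lower_half: Lower mould half, aluminium, fixed to the bench. Flange 134 (x) x 84 (y) x 8 mm; on it a block 110 x 64 mm, flat top face 24 mm above the bench. In its middle a sprung steel ejector plate, 58 x 42 mm, stands 6 mm proud (top at 30 mm). Two upright steel dowels on its x axis: 12 mm thick at x = +42 mm, 8 mm at x = -42 mm. Origin: centre of the underside, z up.
- large_dowel (a point): Tip of the thick (12 mm) dowel, 48 mm above the bench. Each dowel is straight for 16 mm above the top face, then tapers over 8 mm to a 3 mm tip.
- small_dowel (a point): Centre of the tip of the thin (8 mm) dowel, 48 mm above the bench.
- ejector_plate (a joint): How far the ejector plate is pressed down, m: 0 = up (6 mm proud), 0.006 = flush with the lower half's top face, where the halves meet metal to metal. Its spring pushes up with 6 N at 0, 12 N when flush: it carries the upper half's weight without sinking and lifts it again if let go.
- upper_half: Matching upper half, aluminium, loose, 0.26 to 0.4 kg: plate 110 (x) x 64 (y) x 14 mm with a grip rib upright on its middle, 44 (x) x 22 (y) mm, top 51 mm above the underside. Through holes on its x axis: 14 mm at x = +42 mm, 10 mm at x = -42 mm. Lies flat, rib up. Origin: centre of the underside, z up. Closed: origin 24 mm above the lower half's, axes agreeing.
- large_hole (a point): Centre of the 14 mm hole at the upper half's underside; goes over the thick dowel.
- small_hole (a point): Centre of the 10 mm hole at the upper half's underside; goes over the thin dowel.
- grip_rib (a point): In the middle of the upper half's rib, 36 mm above its underside (22 mm above the plate's top): the place to grip it, across its 22 mm width along the upper half's y axis.
- short_half: Bystander: upper half of another mould, alike but only 80 x 56 x 14 mm, two equal 10 mm holes 60 mm apart, rib 32 x 22 mm, top 51 mm high. Does not fit. It may lie at either of the two places where the matching half can lie. Origin: centre of the underside.
- petri_dish: Bystander: petri dish with lid, about 60 mm across, 14 mm high. Origin: centre of the underside.
- beaker: Bystander: glass beaker, 75 x 81 x 92 mm. Origin: centre of the underside.
Not all that is in view belongs to the job. What is shaped like the upper_half but brown or pink is not meant.

How it is judged:
On the way, in this order (a step that is already met when the one before it is completed fails the run):
1. the matching upper half is lifted off the bench (height (world z) of upper_half above 0.025 m and contact force between the fingers and upper_half above 1 N), for 0.1 s.
2. it sits on its dowels and is pressed shut for 1.5 s (horizontal distance between large_hole and large_dowel below 0.0025 m and horizontal distance between small_hole and small_dowel below 0.0025 m and z of large_hole in the frame of lower_half between 0.02 and 0.0262 m and z of small_hole in the frame of lower_half below 0.0262 m and value of joint ejector_plate above 0.004 m and contact force between any of the fingers, the arm and upper_half above 2 N), for 1.5 s.
At the end, for the whole second after the job is handed in: The robot still presses on the upper half: each hole within 2.5 mm of its own dowel's axis (thick in large, thin in small), both ends of the underside within 2.2 mm of the lower half's top face, ejector plate down more than 4 mm, upper half still (below 20 mm/s) (all of step 2 and linear speed of upper_half below 0.02 m/s); the arm keeps its last pose, push and grip.
It fails at once if the short mould half is moved by more than 15 mm (distance of short_half from where it was at the start of the episode above 0.015 m).
It fails at once if the petri dish is moved by more than 15 mm (distance of petri_dish from where it was at the start of the episode above 0.015 m).
It fails at once if the beaker is moved by more than 15 mm (distance of beaker from where it was at the start of the episode above 0.015 m).
It also fails if it takes over 45 s, if anything falls off the work surface, if the arm or the gripper's body presses on something with over 40 N, if the wrist force passes 120 N, or if a joint passes its speed limit or range.

ROBOT

A 6-joint arm with a two-finger parallel gripper is mounted at the origin on a cart in front of the work surface, level with it; the furniture and walls round the work are solid. World frame = base frame: x ahead of the robot, y to its left, z up, the work surface at z = 0. Lengths are in m, angles in rad, forces in N, time in s.
With the tool pointing down it reaches from about 0.35 to 0.775 m from the base axis. Payload 5.5 kg.
Tool frame: the origin (TCP) lies at the very end of the fingers, on their centre line; the grasp point (between the pads) lies 19 mm behind it; z points along the fingers, y is the line along which they close (so a half turn about z gives the same grasp; the last joint's range is limited). The gripper opens to 85 mm and grips with 20 to 120 N. Pads are 22 mm wide; open, the fingers measure 114 mm over their backs; the gripper's body (76 mm by 85 mm) begins 54 mm behind the grasp point. The pads swing forward as they close: fully open they stand 13 mm farther back than shut.
Start: joints at [0.995, 0.313, 0.046, 1.304, 0, 1.431], TCP at [0.243, 0.521, 0.231] pointing down, gripper open.
Joint ranges: [-2.76, 2.76], [-0.86, 1.69], [-1.03, 1.26], [-2.2, 2.34], [-1.47, 1.5], [-3.14, 3.14]. Speed limits (rad/s): [2.57, 2.57, 3.14, 3.14, 3.14, 3.14].

INTERFACE

Orientations are given as a unit quaternion [w, x, y, z].
In Python, from workcell import get_state, read_camera, calibration, hand_in gives the robot as it stands.
- The arm moves only by the tool drive_tool, never from a script. Its argument "deltas" is a list that holds one entry, the list of rows, each a list of 7 numbers: the closure in counts, from 0 (fully open) to 255 (shut), then the shift along the tool's x, y, z in m, then the turn, a rotation vector about the tool's x, y, z in degrees. A call has 1 to 12 rows; each row is the pose to reach, as a shift and turn from the pose commanded when the call began, along the tool's axes at that moment; what a row does not reach only later rows make up. A row lasts 1/8 s, in which the tool goes at most 62.5 mm and 10.7 degrees, less where a joint would pass 70% of its speed; a pose out of reach is approached as far as the arm can. A call with a gripper value outside its range is refused whole. The fingers move at their own pace and stop on an object; "newtons" is the grip in N (left out, the last holds). Time passes only in rows, so rows that repeat a pose let the fingers close. It gives the time, the measured TCP pose, the force, the opening and the grip force at its end, in the units of the state.
- get_state(): the state, without advancing time (a new reading comes with each control period).
- read_camera(name): name is "scene" or "top" or "wrist"; returns (picture, depth): 420x560x3 uint8, red, green, blue; 420x560 float32, m along the optical axis (not along the pixel's ray), 0 where there is no reading.
- calibration(name): a dict with "mtx" (3x3 intrinsics, pixels), "k1" (the pictures are not rectified: a ray, as slopes to the right and down, at radius r is drawn at 1 + k1 r^2 times it, then the intrinsics apply), "world_from_camera" (4x4, takes a point from camera to world coordinates). Camera axes: x right, y up, looking along -z (the intrinsics and any distortion apply to the point x, -y, -z); pixel columns grow to the right and rows downward; lengths in m; the calibration is good to about 2 mm. A picture is of the moment at which its call begins: read the wrist's pose just before it. calibration takes no time and is no camera call; for the wrist camera it gives the pose at the moment of the call.
- hand_in(): hands the job in; it is judged then, once.
The state is a dict: "clock": time; "joint_pos": joint angles; "qvel": joint speeds; "tau": joint torques, N m; "tcp_pos": TCP position; "orientation": TCP orientation; "wrist_force": force on the tool from outside, world axes, zero at the start; "ft_torque": the same for the moment, N m; "finger_gap": finger opening in m; "grip_force": force on a finger pad.
Only numpy, scipy, OpenCV 4.12 (cv2) and the standard library are available. Lean on these libraries where they do the work, as an engineer would, in place of code of your own. Each camera call takes 0.05 s, during which the arm holds its last target. There are 200 camera calls.

## Working session

There is one attempt and no reset: what is moved stays moved. The work goes in short steps, Python scripts to look and compute and a tool call to move; the robot and the scene stay as the last step left them, time stands still between calls to the robot, and variables do not carry over. Pictures are saved under pics/ and viewed, at most 10 in all, crops included, and the job is handed in when it is done.

Besides the shell and the picture viewer there is one more tool, called after "Call:" as name(argument=value, ...), one argument or row to a line, values as JSON. drive_tool: Moves the arm, as the interface text tells. Its arguments: {"type":"object","properties":{"deltas":{"type":"array","items":{"type":"array","items":{"type":"array","items":{"type":"number"}}}},"newtons":{"type":"number"}},"required":["deltas"]}

```bash
mkdir -p pics
cat > h.py <<'E'
import numpy as np, cv2
from workcell import get_state, read_camera, calibration, hand_in
def snap(n,f):
    c=calibration(n); p,d=read_camera(n); cv2.imwrite(f'pics/{f}.png',p[:,:,::-1]); np.savez(f'{f}.npz',p=p,d=d,**c); return p,d,c
def load(f): 
    z=np.load(f'{f}.npz'); return z['p'],z['d'],z
def rays(c,uv):
    K=np.array(c['mtx']); uv=np.atleast_2d(np.float64(uv))
    xd=np.c_[(uv[:,0]-K[0,2])/K[0,0],(uv[:,1]-K[1,2])/K[1,1]]; x=xd.copy()
    for _ in range(20): x=xd/(1+float(c['k1'])*(x**2).sum(1,keepdims=True))
    T=np.array(c['world_from_camera']); return T[:3,3],np.c_[x[:,0],-x[:,1],-np.ones(len(x))]@T[:3,:3].T
def onplane(c,uv,z):
    o,r=rays(c,uv); return o+r*((z-o[2])/r[:,2])[:,None]
def cloud(c,d):
    v,u=np.mgrid[:d.shape[0],:d.shape[1]]; o,r=rays(c,np.c_[u.ravel(),v.ravel()])
    return (o+r*d.reshape(-1,1)).reshape(*d.shape,3)
E
python3 - <<'E'
from h import *
a=snap('top','top0'); b=snap('scene','scene0')
s=get_state(); print(s)
c=a[2]; print(c['world_from_camera'])
E
```

```text
{'clock': 0.1, 'joint_pos': array([9.95385834e-01, 3.13906398e-01, 4.51265174e-02, 1.30359155e+00,
       1.48682249e-05, 1.43119011e+00]), 'qvel': array([ 0.00068057, -0.00228537,  0.00230512,  0.0007097 ,  0.00020885,
       -0.00071033]), 'tau': array([ 3.45918896e-03, -4.81722629e+01,  2.99245369e+01,  1.27161635e-02,
       -1.16933156e-04,  2.37005636e-06]), 'tcp_pos': array([0.24249966, 0.52088383, 0.23052266]), 'orientation': array([-2.82560714e-04,  2.16181786e-01,  9.76352813e-01, -7.35154210e-04]), 'wrist_force': array([0.02140948, 0.12652785, 0.41896976]), 'ft_torque': array([ 0.01856644,  0.03431917, -0.02355667]), 'grip_force': 0.0, 'finger_gap': 0.0852567212052012}
[[-0.0178443   0.97996068 -0.19839012  0.3924134 ]
 [-0.99970775 -0.01425057  0.01952761  0.06196222]
 [ 0.01630912  0.19868059  0.97992859  0.9105607 ]
 [ 0.          0.          0.          1.        ]]
```

View pics/top0.png

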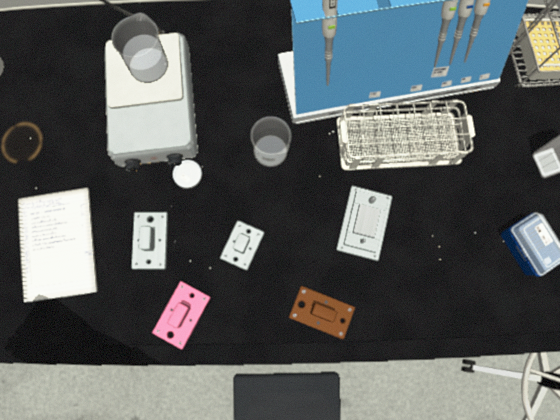

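View pics/scene0.png

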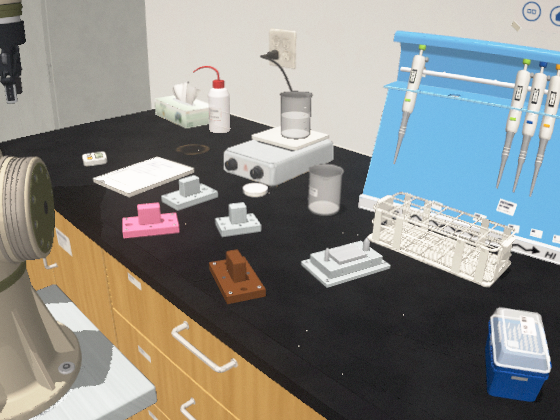

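Top view candidates: the grey half at (150,240) is long. The grey half at (242,245) is clearly shorter, so it is the bystander. Pink (181,314) and brown (322,312) are decoys. The lower half is at (365,222), and its thick dowel seems to be at the top (372,198). I'll check this in an enlarged crop.

Run:
```python
from h import *
p,d,c=load('top0')
A=cv2.resize(p[200:280,120:270],None,fx=5,fy=5,interpolation=cv2.INTER_CUBIC)
B=cv2.resize(p[180:265,330:400],None,fx=5,fy=5,interpolation=cv2.INTER_CUBIC)[:400,:]
o=np.zeros((400,800,3),np.uint8); o[:,:450]=A[:,:450]; o[:,450:]=B[:400,:350]
cv2.imwrite('pics/crop1.png',o[:,:,::-1])
P=cloud(c,d)
g=cv2.cvtColor(p,cv2.COLOR_RGB2HSV)
m=((g[:,:,1]<60)&(g[:,:,2]>110)).astype(np.uint8)
n,l,st,ce=cv2.connectedComponentsWithStats(m)
for i in range(1,n):
    if st[i,4]<300 or not(120<ce[i,0]<400 and 160<ce[i,1]<300): continue
    mk=(l==i)&(d>0); z=P[mk][:,2]
    zp=0.014 if ce[i,0]<300 else .008
    cn=max(cv2.findContours((l==i).astype(np.uint8),cv2.RETR_EXTERNAL,cv2.CHAIN_APPROX_NONE)[0],key=len)[:,0]
    w=onplane(c,cn,zp)[:,:2]; r=cv2.minAreaRect((w*1000).astype(np.float32))
    print(ce[i],st[i,4],np.percentile(z,[5,50,95]).round(4),r, cv2.boxPoints(r).round().tolist())
```

```text
[186.93874426 173.64624809] 653 [0.0116 0.0145 0.0174] ((660.1084594726562, 218.0918731689453), (58.77272033691406, 56.433902740478516), 89.06733703613281) [[631.0, 189.0], [688.0, 188.0], [689.0, 247.0], [632.0, 248.0]]
[364.2109867  222.86878936] 2858 [0.0071 0.0247 0.0327] ((556.2341918945312, -135.73001098632812), (86.0860366821289, 136.36660766601562), 74.31271362304688) [[479.0, -159.0], [610.0, -196.0], [634.0, -113.0], [502.0, -76.0]]
[148.90377255 240.37233461] 1829 [0.0073 0.0152 0.0522] ((526.6757202148438, 289.36358642578125), (67.31734466552734, 110.81122589111328), 89.31932830810547) [[471.0, 256.0], [582.0, 255.0], [582.0, 322.0], [472.0, 324.0]]
[241.57244656 244.90577989] 1263 [0.0019 0.0152 0.0525] ((514.5193481445312, 107.88774108886719), (58.90066909790039, 83.10469818115234), 65.07366943359375) [[464.0, 99.0], [540.0, 64.0], [565.0, 117.0], [489.0, 152.0]]
```

View pics/crop1.png

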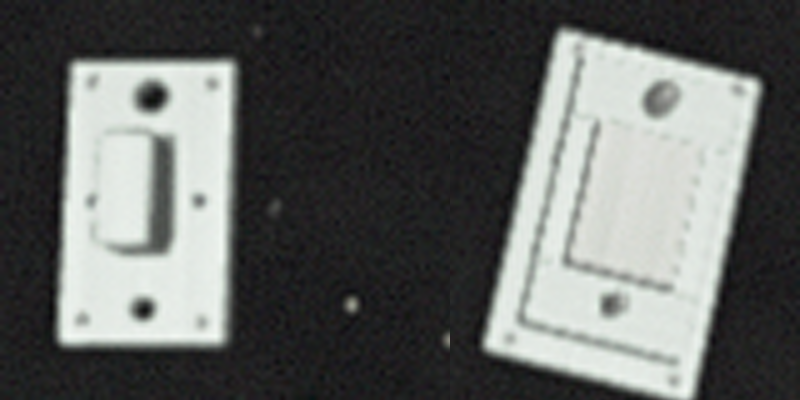

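The crop confirms it. The grey half at (150,240) measures about 110x64 with unequal holes, the large one at (150,219), so its +x points along world +x with a yaw of about -1°. The lower half's thick dowel is at (372,200), with a yaw of about -15.7°. I'll go above the upper half and look with the wrist camera.

Call:
drive_tool(
  deltas=[
    [[0, -0.03, -0.008, 0.0, 0, 0, -3], [0, -0.08, -0.02, 0.005, 0, 0, -8], [0, -0.13, -0.035, 0.01, 0, 0, -14], [0, -0.18, -0.048, 0.015, 0, 0, -20], [0, -0.23, -0.06, 0.02, 0, 0, -24], [0, -0.28, -0.072, 0.025, 0, 0, -24], [0, -0.325, -0.083, 0.03, 0, 0, -24], [0, -0.35, -0.089, 0.03, 0, 0, -24], [0, -0.356, -0.09, 0.03, 0, 0, -24], [0, -0.356, -0.09, 0.03, 0, 0, -24]],
  ],
)

```text
clock: 1.35
tcp_pos: [0.5271, 0.2895, 0.201]
orientation: [-0.0, 0.009, 1.0, 0.0]
wrist_force: [-0.7, -0.1, -0.2]
finger_gap: 0.0856
grip_force: 0.0
```

```bash
cat >> h.py <<'E'
def toolax():
    from scipy.spatial.transform import Rotation as R
    s=get_state(); q=s['orientation']; return s,R.from_quat(q[[1,2,3,0]]).as_matrix()
E
python3 - <<'E'
from h import *
s,R=toolax(); print(s['clock'],s['tcp_pos'],R.round(3))
p,d,c=snap('wrist','w1'); P=cloud(c,d); print(c['world_from_camera'].round(3))
g=cv2.cvtColor(p,cv2.COLOR_RGB2HSV)
for lo,hi in((.044,.06),(.008,.02)):
    m=((P[:,:,2]>lo)&(P[:,:,2]<hi)&(d>0)&(abs(P[:,:,0]-.527)<.1)&(abs(P[:,:,1]-.289)<.09)).astype(np.uint8)
    n,l,st,ce=cv2.connectedComponentsWithStats(m); i=1+st[1:,4].argmax()
    w=P[l==i]; print(st[i],np.median(w[:,2]),cv2.minAreaRect((w[:,:2]*1000).astype(np.float32)))
E
```

```text
1.35 [0.52709449 0.28949374 0.20095366] [[-1.     0.017 -0.001]
 [ 0.017  1.     0.   ]
 [ 0.001  0.    -1.   ]]
[[ 0.016 -0.956 -0.293  0.452]
 [ 1.     0.016  0.005  0.29 ]
 [-0.    -0.294  0.956  0.345]
 [ 0.     0.     0.     1.   ]]
[ 270  168   25   48 1137] 0.051922795611290984 ((525.548095703125, 289.2264404296875), (21.948596954345703, 43.854705810546875), 89.7994155883789)
[ 249  129   66  107 5262] 0.015174726433717062 ((525.8287353515625, 289.14141845703125), (64.33020782470703, 110.69503021240234), 89.4877700805664)
```

View pics/w1.png

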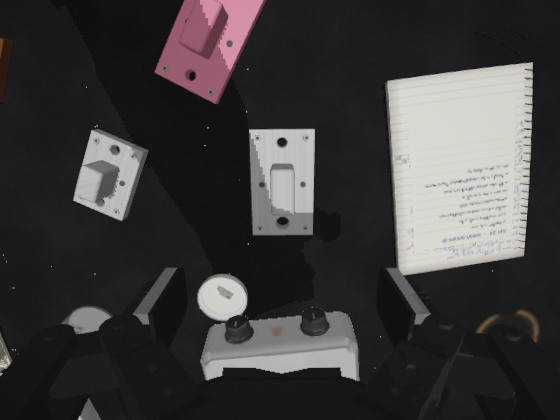

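The wrist view shows the long half at (282,182) with its large hole at (282,222) on the +x side. The measured 110.7x64.3 plate and 22x44 rib fit the description. I'll descend and grip.

Call:
drive_tool(
  deltas=[
    [[0, 0.001, 0, 0.03, 0, 0, -0.5], [0, 0.0014, 0, 0.07, 0, 0, -0.5], [0, 0.0014, 0, 0.11, 0, 0, -0.5], [0, 0.0014, 0, 0.145, 0, 0, -0.5], [0, 0.0014, 0, 0.168, 0, 0, -0.5], [0, 0.0014, 0, 0.179, 0, 0, -0.5], [0, 0.0014, 0, 0.182, 0, 0, -0.5], [0, 0.0014, 0, 0.182, 0, 0, -0.5], [255, 0.0014, 0, 0.182, 0, 0, -0.5], [255, 0.0014, 0, 0.182, 0, 0, -0.5], [255, 0.0014, 0, 0.182, 0, 0, -0.5], [255, 0.0014, 0, 0.182, 0, 0, -0.5]],
  ],
  newtons=100,
)

```text
clock: 2.9
tcp_pos: [0.5265, 0.2896, 0.0199]
orientation: [0.0, 0.004, 1.0, 0.0]
wrist_force: [1.3, 0.5, 1.2]
finger_gap: 0.0207
grip_force: 98.3
```

Call:
drive_tool(
  deltas=[
    [[255, 0, 0, 0, 0, 0, 0], [255, 0, 0, 0, 0, 0, 0], [255, 0, 0, 0, 0, 0, 0], [255, 0, 0, 0, 0, 0, 0]],
  ],
)

```text
clock: 3.4
tcp_pos: [0.5265, 0.2896, 0.0198]
orientation: [0.0, 0.004, 1.0, 0.0]
wrist_force: [-0.8, -0.6, 5.8]
finger_gap: 0.0206
grip_force: 99.0
```

Call:
drive_tool(
  deltas=[
    [[255, 0, 0, -0.01, 0, 0, 0], [255, 0, 0, -0.035, 0, 0, 0], [255, 0, 0, -0.075, 0, 0, 0], [255, 0, 0, -0.115, 0, 0, 0], [255, 0, -0.01, -0.145, 0, 0, 0], [255, 0, -0.05, -0.16, 0, 0, 0], [255, 0, -0.1, -0.16, 0, 0, 0], [255, 0, -0.15, -0.16, 0, 0, 0], [255, 0, -0.2, -0.16, 0, 0, 0], [255, 0, -0.24, -0.16, 0, 0, 0], [255, 0, -0.26, -0.16, 0, 0, 0], [255, 0, -0.26, -0.16, 0, 0, 0]],
  ],
)

```text
clock: 4.9
tcp_pos: [0.5234, 0.0282, 0.179]
orientation: [-0.001, 0.005, 1.0, 0.0]
wrist_force: [0.5, -0.2, -3.0]
finger_gap: 0.0207
grip_force: 98.4
```

Call:
drive_tool(
  deltas=[
    [[255, 0, 0, 0, 0, 0, 3], [255, 0, 0, 0, 0, 0, 10], [255, 0, 0, 0, 0, 0, 15], [255, 0, 0, 0, 0, 0, 15]],
  ],
)

```text
clock: 5.4
tcp_pos: [0.5236, 0.0304, 0.1791]
orientation: [-0.0, 0.134, 0.991, 0.0]
wrist_force: [1.1, 0.1, -2.6]
finger_gap: 0.0205
grip_force: 98.4
```

Run:
```python
from h import *
s,R=toolax(); print(s['clock'],s['tcp_pos'],s['wrist_force'],R.round(3))
p,d,c=snap('wrist','w2'); P=cloud(c,d)
X=.556;Y=-.136
for lo,hi in((.004,.012),(.019,.040),(.004,.04)):
    m=((P[:,:,2]>lo)&(P[:,:,2]<hi)&(d>0)&(abs(P[:,:,0]-X)<.09)&(abs(P[:,:,1]-Y)<.08)).astype(np.uint8)
    n,l,st,ce=cv2.connectedComponentsWithStats(m); i=1+st[1:,4].argmax()
    w=P[l==i]; print(st[i],np.median(w[:,2]),cv2.minAreaRect((w[:,:2]*1000).astype(np.float32)))
m=((P[:,:,2]>s['tcp_pos'][2]-.02)&(P[:,:,2]<s['tcp_pos'][2]+.003)&(d>0)).astype(np.uint8)
n,l,st,ce=cv2.connectedComponentsWithStats(m); 
for i in range(1,n):
  if st[i,4]>500:
    w=P[l==i]; print(st[i],w.mean(0),np.percentile(w[:,2],[5,50,95]),cv2.minAreaRect((w[:,:2]*1000).astype(np.float32)))
```

```text
5.4 [0.523553   0.03044576 0.17905409] [ 1.08454527  0.08821735 -2.61408614] [[-0.964  0.265 -0.001]
 [ 0.265  0.964  0.   ]
 [ 0.001  0.    -1.   ]]
[  92  196   92  107 2265] 0.00906427348399913 ((549.906005859375, -133.7842254638672), (84.28170776367188, 122.0200424194336), 74.24714660644531)
[  94  212   77  100 5926] 0.025782276595625292 ((555.652099609375, -135.897705078125), (64.91915893554688, 110.20630645751953), 74.51505279541016)
[  92  196   92  116 8578] 0.024979938773343202 ((555.6062622070312, -135.45916748046875), (84.6258544921875, 133.8319549560547), 74.35169982910156)
[  211   151   142   144 13581] [0.49208439 0.03812351 0.17412641] [0.1729296  0.17434258 0.17556079] ((504.28082275390625, 34.92582702636719), (64.7608413696289, 71.72300720214844), 74.67961120605469)
```

View pics/w2.png

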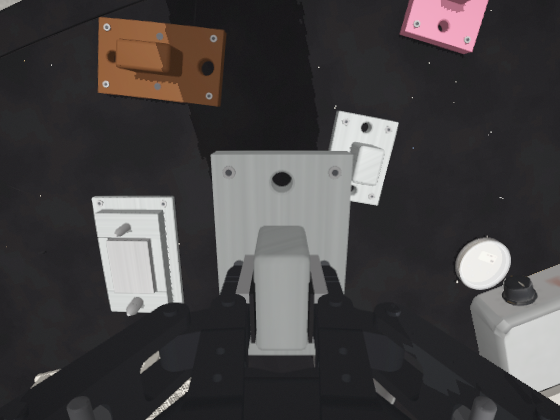

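The wrist view shows the lower half at (140,255), thick dowel at (135,305), with the held part level in the middle. Relative shift needed in tool axes: about (-75.6, -151) mm with a 0.2° turn.

Call:
drive_tool(
  deltas=[
    [[255, -0.008, -0.016, 0, 0, 0, 0], [255, -0.025, -0.05, 0, 0, 0, 0], [255, -0.045, -0.09, 0, 0, 0, 0], [255, -0.062, -0.124, 0, 0, 0, 0.2], [255, -0.072, -0.144, 0.005, 0, 0, 0.2], [255, -0.0756, -0.151, 0.02, 0, 0, 0.2], [255, -0.0756, -0.151, 0.05, 0, 0, 0.2], [255, -0.0756, -0.151, 0.075, 0, 0, 0.2], [255, -0.0756, -0.151, 0.09, 0, 0, 0.2], [255, -0.0756, -0.151, 0.096, 0, 0, 0.2], [255, -0.0756, -0.151, 0.096, 0, 0, 0.2], [255, -0.0756, -0.151, 0.096, 0, 0, 0.2]],
  ],
)

```text
clock: 6.95
tcp_pos: [0.5573, -0.1364, 0.0843]
orientation: [0.001, 0.136, 0.991, -0.0]
wrist_force: [0.3, 0.2, -2.7]
finger_gap: 0.0203
grip_force: 98.5
```

Run:
```python
from h import *
s,R=toolax(); print(s['clock'],s['tcp_pos'],s['wrist_force'],R.round(4))
p,d,c=snap('wrist','w3'); P=cloud(c,d)
t=snap('top','t3')
z0=s['tcp_pos'][2]
m=((P[:,:,2]>z0-.012)&(P[:,:,2]<z0+.003)&(d>0)).astype(np.uint8)
n,l,st,ce=cv2.connectedComponentsWithStats(m)
for i in range(1,n):
  if st[i,4]>500:
    w=P[l==i]; print(st[i],np.percentile(w[:,2],[5,50,95]),cv2.minAreaRect((w[:,:2]*1000).astype(np.float32)))
for lo,hi in((.004,.012),(.019,.040)):
    q=((P[:,:,2]>lo)&(P[:,:,2]<hi)&(d>0)&(abs(P[:,:,0]-.556)<.09)&(abs(P[:,:,1]+.136)<.08))
    w=P[q]; print(len(w), cv2.minAreaRect((w[:,:2]*1000).astype(np.float32)) if len(w)>5 else 0)
o=np.hstack([p[100:400,140:420],cv2.resize(t[0][175:265,325:415],(300,300),interpolation=cv2.INTER_CUBIC)])
cv2.imwrite('pics/c3.png',o[:,:,::-1])
```

```text
6.95 [ 0.55733069 -0.13637301  0.08427124] [ 0.31580763  0.20226855 -2.69501517] [[-9.629e-01  2.698e-01  1.800e-03]
 [ 2.698e-01  9.629e-01 -6.000e-04]
 [-1.800e-03 -1.000e-04 -1.000e+00]]
[  211   152   142   143 13253] [0.07833081 0.07947611 0.08066888] ((538.1432495117188, -131.91238403320312), (64.6811294555664, 71.80577850341797), 74.36974334716797)
2810 ((500.72698974609375, -120.7802734375), (84.10615539550781, 20.139408111572266), 74.38574981689453)
1361 ((515.8759155273438, -124.74658203125), (63.697078704833984, 27.483484268188477), 74.23399353027344)
```

View pics/c3.png

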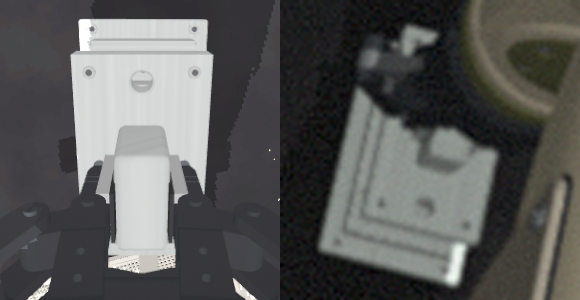

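The crop shows the small hole directly over its dowel tip (142,81), with the edges parallel. The remaining offset is about 1.2 mm along x and 0.8 mm sideways. I'll correct that and start the descent.

Call:
drive_tool(
  deltas=[
    [[255, 0.0012, 0.0008, 0, 0, 0, 0], [255, 0.0012, 0.0008, 0.004, 0, 0, 0], [255, 0.0012, 0.0008, 0.008, 0, 0, 0], [255, 0.0012, 0.0008, 0.012, 0, 0, 0], [255, 0.0012, 0.0008, 0.016, 0, 0, 0], [255, 0.0012, 0.0008, 0.02, 0, 0, 0], [255, 0.0012, 0.0008, 0.024, 0, 0, 0], [255, 0.0012, 0.0008, 0.027, 0, 0, 0], [255, 0.0012, 0.0008, 0.027, 0, 0, 0]],
  ],
)

```text
clock: 8.18
tcp_pos: [0.5554, -0.1351, 0.056]
orientation: [-0.0, 0.136, 0.991, 0.0]
wrist_force: [-0.2, 0.1, -2.9]
finger_gap: 0.0206
grip_force: 98.5
```

Call:
drive_tool(
  deltas=[
    [[255, 0, 0, 0.003, 0, 0, 0], [255, 0, 0, 0.006, 0, 0, 0], [255, 0, 0, 0.008, 0, 0, 0], [255, 0, 0, 0.01, 0, 0, 0], [255, 0, 0, 0.011, 0, 0, 0], [255, 0, 0, 0.012, 0, 0, 0], [255, 0, 0, 0.012, 0, 0, 0]],
  ],
  newtons=120,
)

```text
clock: 9.05
tcp_pos: [0.5558, -0.1352, 0.0453]
orientation: [0.0, 0.136, 0.991, -0.0]
wrist_force: [-3.6, 1.4, 7.8]
finger_gap: 0.0202
grip_force: 120.1
```

Call:
drive_tool(
  deltas=[
    [[255, 0, 0, 0.001, 0, 0, 0], [255, 0, 0, 0.002, 0, 0, 0], [255, 0, 0, 0.003, 0, 0, 0], [255, 0, 0, 0.003, 0, 0, 0], [255, 0, 0, 0.003, 0, 0, 0]],
  ],
)

```text
clock: 9.68
tcp_pos: [0.5558, -0.1351, 0.0439]
orientation: [0.001, 0.136, 0.991, -0.0]
wrist_force: [-7.0, 3.0, 18.0]
finger_gap: 0.0203
grip_force: 122.5
```

Call:
drive_tool(
  deltas=[
    [[255, 0.0005, 0, 0.001, 0, 0, 0], [255, 0.0005, 0, 0.002, 0, 0, 0], [255, 0.0005, 0, 0.002, 0, 0, 0], [255, 0.0005, 0, 0.002, 0, 0, 0], [255, 0.0005, 0, 0.002, 0, 0, 0], [255, 0.0005, 0, 0.002, 0, 0, 0], [255, 0.0005, 0, 0.002, 0, 0, 0], [255, 0.0005, 0, 0.002, 0, 0, 0], [255, 0.0005, 0, 0.002, 0, 0, 0], [255, 0.0005, 0, 0.002, 0, 0, 0], [255, 0.0005, 0, 0.002, 0, 0, 0], [255, 0.0005, 0, 0.002, 0, 0, 0]],
  ],
)

```text
clock: 11.18
tcp_pos: [0.5558, -0.1352, 0.0439]
orientation: [0.002, 0.136, 0.991, -0.0]
wrist_force: [-10.4, 3.8, 30.1]
finger_gap: 0.0206
grip_force: 124.3
```

Call:
drive_tool(
  deltas=[
    [[255, 0, 0, 0, 0, 0, 0], [255, 0, 0, 0, 0, 0, 0], [255, 0, 0, 0, 0, 0, 0], [255, 0, 0, 0, 0, 0, 0], [255, 0, 0, 0, 0, 0, 0], [255, 0, 0, 0, 0, 0, 0], [255, 0, 0, 0, 0, 0, 0], [255, 0, 0, 0, 0, 0, 0], [255, 0, 0, 0, 0, 0, 0], [255, 0, 0, 0, 0, 0, 0]],
  ],
)

```text
clock: 12.42
tcp_pos: [0.5558, -0.1352, 0.0439]
orientation: [0.002, 0.136, 0.991, -0.0]
wrist_force: [-11.0, 3.8, 30.8]
finger_gap: 0.0204
grip_force: 124.3
```

Run:
```python
from h import *
s,R=toolax(); print(s['clock'],s['tcp_pos'],s['wrist_force'],s['ft_torque'])
p,d,c=snap('wrist','w4'); P=cloud(c,d)
q=(P[:,:,2]>.03)&(P[:,:,2]<.046)&(d>0)&(abs(P[:,:,0]-.556)<.07)&(abs(P[:,:,1]+.136)<.05)
w=P[q]; A=np.c_[w[:,:2]-[.556,-.136],np.ones(len(w))]; print(np.median(w[:,2]),np.linalg.lstsq(A,w[:,2],rcond=None)[0],cv2.minAreaRect((w[:,:2]*1000).astype(np.float32)))
q=(P[:,:,2]>.004)&(P[:,:,2]<.012)&(d>0)&(abs(P[:,:,0]-.556)<.09)&(abs(P[:,:,1]+.136)<.08)
w=P[q];print(np.median(w[:,2]),cv2.minAreaRect((w[:,:2]*1000).astype(np.float32)))
```

```text
12.425 [ 0.55579284 -0.13517593  0.04385223] [-10.9910367    3.77613235  30.77521354] [0.84536377 2.22024118 0.0085854 ]
0.03911080024729155 [ 0.00501988 -0.00211768  0.03925765] ((555.0554809570312, -135.96189880371094), (64.53577423095703, 110.58907318115234), 74.21595764160156)
0.009081176250410355 ((541.4815673828125, -132.0982666015625), (84.60834503173828, 105.1524887084961), 74.28620910644531)
```

View pics/w4.png

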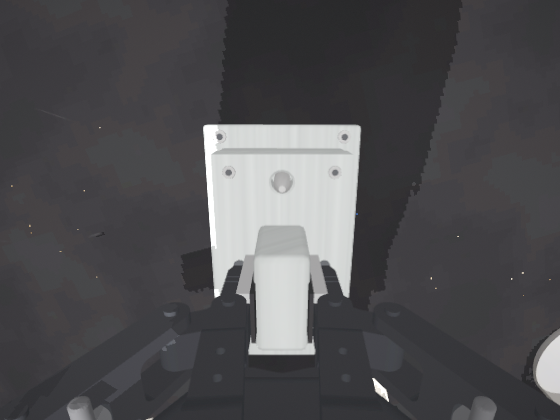

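The view shows the halves closed: plate top at 38 mm after the 1 mm depth bias, tilt about 0.3°, dowel standing in the small hole at (282,182). It has been pressed at about 30 N for more than 2.5 s, so I'm handing in.

```bash
python3 -c "
from h import *
print(hand_in())"
```

```text
the job is handed in; nothing more can be done
None
```

I fitted the matching upper half the right way round on its dowels, pressed it flush with about 30 N for over 2.5 s, and handed in while still holding it shut; the hand-in returned no verdict.

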